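# Make up a sampling kit and a cleaning kit from the bench stock

## Robot

A 7-joint arm with a two-finger parallel gripper is mounted at the origin on a cart in front of the work surface, level with it; the furniture and walls round the work are solid. World frame = base frame: x ahead of the robot, y to its left, z up, the work surface at z = 0. Lengths are in m, angles in rad, forces in N, time in s.
With the tool pointing down it reaches from about 0.4 to 0.85 m from the base axis. Payload 4.4 kg.
Tool frame: the origin (TCP) lies midway between the tips of the shut fingers; the grasp point (between the pads) lies 19 mm behind it; z points along the fingers, y is the direction in which the jaws open and shut (so a half turn about z gives the same grasp; the last joint's range is limited). The gripper opens to 94 mm and grips with 3 to 60 N. Pads are 16 mm wide; open, the fingers measure 119 mm over their backs; the gripper's body (75 mm by 177 mm) begins 78 mm behind the grasp point.
Start: joints at [1.267, 0.628, 0.038, 1.517, -0.027, 0.996, -0.02], TCP at [0.153, -0.632, 0.205] pointing down, gripper open.
Joint ranges: [-3.06, 3.06], [-0.37, 2.12], [-1.25, 1.32], [0.18, 2.47], [-1.1, 4.24], [0.23, 1.98], [-2.94, 2.94]. Speed limits (rad/s): [2.57, 2.57, 3.14, 3.14, 3.14, 3.14, 3.14].

## Interface

Orientations are given as a unit quaternion [w, x, y, z].
In Python, from rig import env gives the robot as it stands. The module is installed in compiled form; this text tells all that it offers.
- The arm moves only by the tool step_arm, never from a script. Its argument "moves" is a list of rows, each an object with "turn": the turn, a rotation vector about the world's x, y, z in degrees, a list of three; "translation": the shift along the world's x, y, z in m, a list of three; "grip": the opening in per cent of the stroke, from 0 (shut) to 100 (fully open). A call has 1 to 10 rows; each row is the pose to reach, as a shift and turn from the pose commanded when the call began; what a row does not reach only later rows make up. A row lasts 1/10 s, in which the tool goes at most 50 mm and 8.59 degrees, less where a joint would pass 70% of its speed; a pose out of reach is approached as far as the arm can. A call with a gripper value outside its range is refused whole. The fingers move at their own pace and stop on an object; the grip force is fixed at half the most. Time passes only in rows, so rows that repeat a pose let the fingers close. It gives the time, the measured TCP pose, the force and the opening at its end, in the units of the state.
- env.observe(): the state, without advancing time (a new reading comes with each control period).
- env.snapshot(name): name is "scene" or "top" or "wrist"; returns the picture (384x512x3 uint8, red, green, blue); there is no depth.
- env.calibration(name): a dict with "intrinsics" (3x3 intrinsics, pixels), "R" (3x3) and "t" (3): a world point X has camera coordinates R X + t. Camera axes: x right, y down, z forward; pixel columns grow to the right and rows downward; lengths in m; the calibration is good to about 2 mm. A picture is of the moment at which its call begins: read the wrist's pose just before it. calibration takes no time and is no camera call; for the wrist camera it gives the pose at the moment of the call.
- env.job_done(): hands the job in, once; it reports no verdict.
Trained networks look in the newest picture that a camera, given by its name, has taken for a name from the list of things; names that differ only in an ending like _2 or _b are one class to them, and where a whole thing is asked for, a point or a joint stands for the part that bears it (a point fixed in the world has none). Each returns a list of dicts, best first, with "conf" (0 to 1); they miss things now and then, are a little off and sometimes report something else, mostly with a low value. They report only what shows in the picture. A call takes as long as a camera call. They do not tell look-alikes from the thing itself.
- env.outline_of(camera, query): "pixels" (384x512 bool, what is visible of it) and "rect" ([centre column, centre row, width, height] in pixels, round what is visible of it).
The state is a dict: "clock": time; "joints": joint angles; "joint_velocities": joint speeds; "joint_efforts": joint torques, N m; "ee_pos": TCP position; "eef_rot": TCP orientation; "contact_force": force on the tool from outside, world axes, zero at the start; "ft_torque": the same for the moment, N m; "opening": finger opening in m.
Only numpy, scipy, OpenCV 4.12 (cv2) and the standard library are available. Lean on these libraries where they do the work, as an engineer would, in place of code of your own. Each camera call takes 0.05 s, during which the arm holds its last target. There are 200 camera calls.

## Task

Make up the two kits from the stock on the bench. The wider tray, with the long tool groove, is the sampling kit: it gets one battery cell, the black sample tube and the tweezers; the narrow tray with only two pockets is the cleaning kit: it gets the other battery cell and the short brown solvent pot. Stand every vessel and cell upright on the floor of the pocket that is cut for it (the cell's pocket is the one beside the paper label), lay the tweezers flat in the groove, and leave the tall cream bottle where it stands.

Things in the scene. Friction and masses are not known exactly. Their poses are not given: they have to be found in the camera images.
- sampling_tray: Wide aluminium tray, dark insert, 132 (x) x 184 (y) mm, 24 high, insert top z=22; wire tabs add 12 at the y ends. Origin centre of underside. Round pockets, floor z=8: cell 40 wide at x 35, y 46, by a paper label; tube 34 wide at x 35, y -46. Groove along y at x -25, y 0: 26 wide, 152 long, floor z=14; its middle (y +-23, x -62 to 8) is cut to z=8 for fingers, close beside what fills the pockets.
- cleaning_tray: Narrow aluminium tray, dark insert, loose, 76 (x) x 168 (y) mm, rim 24 mm high, insert top at z = 22 mm; wire tabs add 12 mm at the y ends. Origin: centre of underside, z up. Two round pockets 14 mm deep, floor at z = 8 mm: cell pocket 40 mm across at x = 0, y = +41 mm, beside a blank paper label; pot pocket 48 mm across at x = 0, y = -41 mm.
- cell_1: Battery cell, upright cylinder 26 mm across, 48 mm high, yellow and black sleeve, 0.06 kg; origin at the centre of its underside, z up. The two cells are alike: either may go in either kit.
- cell_2: The other battery cell, same as cell_1: 26 mm across, 48 mm high; origin at the centre of its underside, z up.
- sample_tube: Black sample tube, slim upright cylinder 22 mm across, 66 mm high, 0.03 kg; origin at the centre of its underside, z up.
- solvent_pot: Short brown solvent pot with black cap, standing: body 32 mm across up to 45 mm, cap 24 mm across, 58 mm high over all, 0.05 kg; origin at the centre of its underside, z up.
- tweezers: Steel tweezers lying flat: 132 mm long along y, 12 to 14 mm wide along x, 9 mm thick, 0.02 kg; origin at the middle of the underside, z up. Either end may point either way in the groove.
- cream_bottle: Tall cream-coloured bottle with brown cap, 32 mm across, 98 mm high, standing among the stock; it belongs to neither kit and stays where it is. Origin at the centre of its underside, z up.
Not all that is in view belongs to the job. Leave any turquoise look-alike of the cell_1 alone.

How it is judged:
At the end, for the whole second after the job is handed in: Cells, tube and pot stand upright, each within about 9 mm of the centre of its own pocket and on its floor; the tweezers lie on the groove's floor within 9 mm across, 14 mm along and 0.15 rad; trays flat, cream bottle upright within 30 mm of its start; all at rest (((x of cell_1 in the frame of sampling_tray between 0.026 and 0.044 m and y of cell_1 in the frame of sampling_tray between 0.037 and 0.055 m and z of cell_1 in the frame of sampling_tray between 0.004 and 0.012 m and angle between each of cell_1, cell_2's own z axis and vertical below 0.15 rad and x of cell_2 in the frame of cleaning_tray between -0.009 and 0.009 m and y of cell_2 in the frame of cleaning_tray between 0.032 and 0.05 m and z of cell_2 in the frame of cleaning_tray between 0.004 and 0.012 m) or (x of cell_2 in the frame of sampling_tray between 0.026 and 0.044 m and y of cell_2 in the frame of sampling_tray between 0.037 and 0.055 m and z of cell_2 in the frame of sampling_tray between 0.004 and 0.012 m and angle between each of cell_2, cell_1's own z axis and vertical below 0.15 rad and x of cell_1 in the frame of cleaning_tray between -0.009 and 0.009 m and y of cell_1 in the frame of cleaning_tray between 0.032 and 0.05 m and z of cell_1 in the frame of cleaning_tray between 0.004 and 0.012 m)) and x of sample_tube in the frame of sampling_tray between 0.026 and 0.044 m and y of sample_tube in the frame of sampling_tray between -0.055 and -0.037 m and z of sample_tube in the frame of sampling_tray between 0.004 and 0.012 m and angle between each of sample_tube, solvent_pot, tweezers, cream_bottle's own z axis and vertical below 0.15 rad and x of solvent_pot in the frame of cleaning_tray between -0.01 and 0.01 m and y of solvent_pot in the frame of cleaning_tray between -0.051 and -0.031 m and z of solvent_pot in the frame of cleaning_tray between 0.004 and 0.012 m and x of tweezers in the frame of sampling_tray between -0.034 and -0.016 m and y of tweezers in the frame of sampling_tray between -0.014 and 0.014 m and z of tweezers in the frame of sampling_tray between 0.01 and 0.018 m and angle between the y axis of tweezers and the y axis of sampling_tray, either way round below 0.15 rad and angle between each of sampling_tray, cleaning_tray's own z axis and vertical below 0.05 rad and distance of cream_bottle from where it was at the start of the episode below 0.03 m and linear speed of each of cell_1, cell_2, sample_tube, solvent_pot, tweezers below 0.02 m/s); the robot touches nothing.
It fails at once if the tall cream bottle is pushed away or knocked over (distance of cream_bottle from where it was at the start of the episode above 0.03 m or angle between cream_bottle's own z axis and vertical above 0.3 rad).
It also fails if it takes over 120 s, if anything falls off the work surface, if the arm or the gripper's body presses on something with over 40 N, if the wrist force passes 120 N, or if a joint passes its speed limit or range.

## Working session

There is one attempt and no reset: what is moved stays moved. The work goes in short steps, Python scripts to look and compute and a tool call to move; the robot and the scene stay as the last step left them, time stands still between calls to the robot, and variables do not carry over. Pictures are saved under pics/ and viewed, on a budget of 14 in all, crops included, one or two more only if the job needs it, and the job is handed in when it is done.

Besides the shell and the picture viewer there is one more tool, called after ">>>" as name(argument=value, ...) on one line, values as JSON. step_arm: Moves the arm, as the interface text tells. Its arguments: {"type":"object","properties":{"moves":{"type":"array","items":{"type":"object","properties":{"turn":{"type":"array","items":{"type":"number"}},"translation":{"type":"array","items":{"type":"number"}},"grip":{"type":"number"}}}}},"required":["moves"]}

```bash
mkdir -p pics; cat > h.py <<'E'
import numpy as np, cv2
from rig import env
def save(cam,name):
    im=env.snapshot(cam); cv2.imwrite(f'pics/{name}.png',np.ascontiguousarray(im[:,:,::-1])); return im
def cal(c):
    d=env.calibration(c); return [np.array(d[k],float) for k in('intrinsics','R','t')]
def ray(c,u,v,z,C=None):
    K,R,t=C or cal(c); d=R.T@np.linalg.inv(K)@np.array([u,v,1.]); o=-R.T@t
    return o+d*(z-o[2])/d[2]
def proj(c,X,C=None):
    K,R,t=C or cal(c); p=K@(R@np.array(X)+t); return p[:2]/p[2]
E
python3 - <<'E'
from h import *
print(env.observe())
a=save('top','top0');b=save('scene','scene0')
for c in('top','scene'):
    K,R,t=cal(c);print(c,K.tolist(),(-R.T@t).round(3),R.round(3).tolist())
for q in['sampling_tray','cleaning_tray','cell_1','sample_tube','solvent_pot','tweezers','cream_bottle']:
    for c in('top','scene'):
        for d in env.outline_of(c,q): print(q,c,round(d['conf'],2),np.round(d['rect'],1))
E
```

```text
{'clock': 0.0, 'joints': array([ 1.26721256,  0.62930028,  0.03838917,  1.51832252, -0.02697208,
        0.99628366, -0.01997809]), 'joint_velocities': array([ 0.00077024,  0.00039443, -0.0014477 , -0.00080085, -0.00142131,
        0.00011785, -0.0002347 ]), 'joint_efforts': array([-2.91810338e-04, -5.49730682e+01,  1.14338491e+00, -1.86636490e+01,
       -5.22429985e-02,  2.38150457e-02,  1.64727835e-04]), 'ee_pos': array([ 0.1530085 , -0.63107898,  0.20459741]), 'eef_rot': array([-8.91579181e-04,  9.92935485e-01,  1.18652074e-01, -1.12902346e-04]), 'contact_force': array([0.46283804, 0.30659154, 0.03978907]), 'ft_torque': array([-0.01439245, -0.01298893,  0.01914185]), 'opening': 0.09408357564101179}
top [[478.0962154289022, 0.0, 256.0589654050248], [0.0, 478.0962154289022, 187.64269910473428], [0.0, 0.0, 1.0]] [ 0.4   -0.155  0.987] [[0.01, -1.0, -0.001], [-0.99, -0.01, -0.138], [0.138, 0.002, -0.99]]
scene [[410.4892968665533, 0.0, 262.37287448897644], [0.0, 410.4892968665533, 189.63570735670328], [0.0, 0.0, 1.0]] [0.116 0.446 0.559] [[-0.815, -0.579, -0.016], [-0.317, 0.468, -0.
[... 309 characters left out ...]
5]
cell_1 top 0.49 [367.3 253.9  22.4  15.4]
cell_1 scene 0.61 [325.6 202.8  11.9  21.5]
cell_1 scene 0.47 [338.4 182.3  14.7  21.4]
cell_1 scene 0.47 [363.5 175.6  15.3  21.2]
sample_tube top 0.59 [299.5 204.2  11.4  13.3]
sample_tube scene 0.81 [296.8 185.8  13.6  25.7]
sample_tube scene 0.45 [256.8 237.9 104.1  78. ]
solvent_pot top 0.48 [296.9 162.3  15.3  17.6]
solvent_pot top 0.28 [140.9 214.7  45.5  94.2]
solvent_pot scene 0.75 [268.6 177.1  15.7  26.9]
tweezers top 0.56 [144.6 117.2  36.1  17. ]
tweezers scene 0.92 [148.8 237.4  64.8  23.8]
cream_bottle top 0.54 [343.  176.8  18.2  21. ]
cream_bottle top 0.38 [139.8 214.8  48.1  97.2]
cream_bottle scene 0.91 [301.9 157.6  11.6  41.9]
```

```bash
python3 -c "
import cv2,numpy as np
a=cv2.imread('pics/top0.png');b=cv2.imread('pics/scene0.png')
cv2.imwrite('pics/a.png',cv2.resize(a,(800,600)));cv2.imwrite('pics/b.png',cv2.resize(b,(800,600)))"
```

```text
(no output)
```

View pics/a.png

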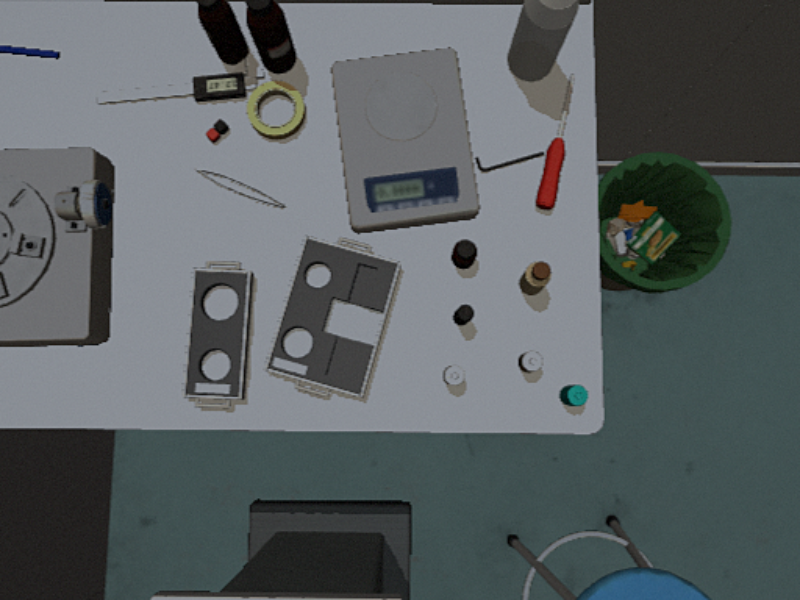

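View pics/b.png

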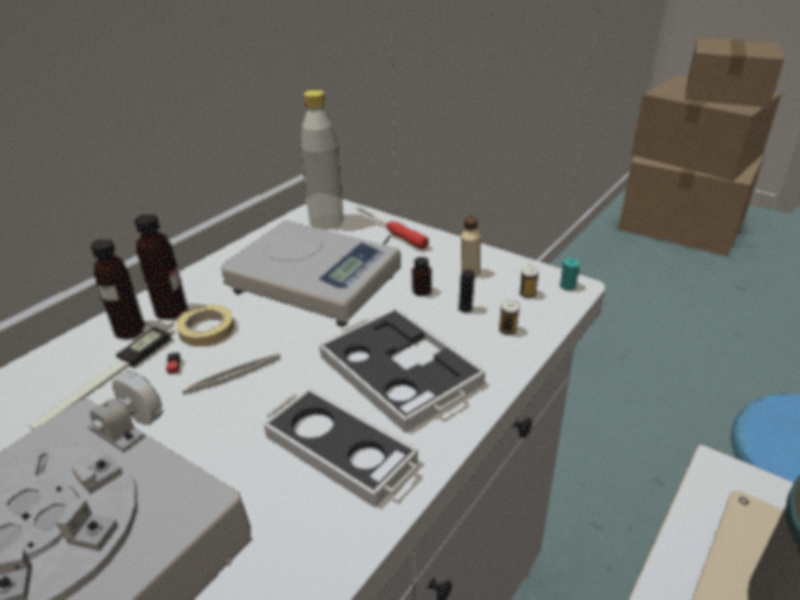

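Top view (800x600 scale): narrow tray at (218,335), with its cell pocket at (215,363). Wide tray at (335,315), with its cell pocket at (297,343), tube pocket (318,275) and white finger cut (355,322). Tweezers run (197,170)–(285,207). Pot cap (463,250), tube (464,312), cells (455,374) and (532,361), turquoise decoy (575,395), cream bottle (538,275).

```bash
python3 - <<'E'
from h import *
C=cal('top'); s=.64
for n,u,v,z in[('tw1',197,170,.004),('tw2',285,207,.004),('pot',463,246,.058),('tube',466,309,.066),('cellA',455,373,.048),('cellB',532,359,.048),('decoy',577,393,.048),('bottle',541,268,.098),
 ('C cell',215,363,.015),('C pot',220,302,.015),('S cell',297,343,.015),('S tube',318,275,.015),('S cut',355,322,.01)]:
    print(n,ray('top',u*s,v*s,z,C).round(4))
K,R,t=cal('wrist'); o=-R.T@t; print('wrist cam',o.round(3),R.round(3).tolist(),K[0,0])
E
```

```text
tw1 [0.7033 0.1251 0.004 ]
tw2 [0.6528 0.0038 0.004 ]
pot [ 0.5904 -0.2321  0.058 ]
tube [ 0.5091 -0.235   0.066 ]
cellA [ 0.4305 -0.2226  0.048 ]
cellB [ 0.4489 -0.3192  0.048 ]
decoy [ 0.4071 -0.3746  0.048 ]
bottle [ 0.556  -0.3229  0.098 ]
C cell [0.4415 0.0864 0.015 ]
C pot [0.5213 0.0834 0.015 ]
S cell [ 0.4684 -0.0192  0.015 ]
S tube [ 0.5584 -0.0444  0.015 ]
S cut [ 0.4971 -0.094   0.01  ]
wrist cam [ 0.234 -0.612  0.386] [[0.235, -0.972, 0.0], [-0.932, -0.226, 0.284], [-0.276, -0.067, -0.959]] 293.47155909168526
```

>>> step_arm(moves=[{"translation":[0.04,0.04,0.02],"turn":[0,0,-3],"grip":100},{"translation":[0.07,0.08,0.045],"turn":[0,0,-6],"grip":100},{"translation":[0.1,0.12,0.045],"turn":[0,0,-9],"grip":100},{"translation":[0.13,0.16,0.045],"turn":[0,0,-13.6],"grip":100},{"translation":[0.16,0.2,0.045],"turn":[0,0,-13.6],"grip":100},{"translation":[0.19,0.24,0.045],"turn":[0,0,-13.6],"grip":100},{"translation":[0.22,0.28,0.045],"turn":[0,0,-13.6],"grip":100},{"translation":[0.25,0.32,0.045],"turn":[0,0,-13.6],"grip":100},{"translation":[0.28,0.36,0.045],"turn":[0,0,-13.6],"grip":100},{"translation":[0.3,0.4,0.045],"turn":[0,0,-13.6],"grip":100}])

```text
clock: 1.8
ee_pos: [0.4504, -0.2382, 0.2508]
eef_rot: [0.0, 1.0, 0.0, 0.001]
contact_force: [1.5, 0.2, -0.3]
opening: 0.0942
```

>>> step_arm(moves=[{"translation":[0,0,0],"turn":[0,0,0],"grip":100},{"translation":[0,0,0],"turn":[0,0,0],"grip":100}])

```text
clock: 2.0
ee_pos: [0.4493, -0.2385, 0.2506]
eef_rot: [0.0, 1.0, 0.002, 0.0]
contact_force: [-0.5, -0.9, 0.1]
opening: 0.0939
```

```bash
cat >> h.py <<'E'
def wsave(n):
    C=cal('wrist'); im=save('wrist',n); np.savez(f'pics/{n}.npz',*C); cv2.imwrite(f'pics/{n}v.png',cv2.resize(im[:,:,::-1],(800,600),interpolation=cv2.INTER_CUBIC)); return C,im
def ld(n):
    d=np.load(f'pics/{n}.npz'); return [d[k] for k in d.files]
E
python3 -c "
from h import *
print(env.observe()['ee_pos']);wsave('w1')"
```

```text
[ 0.44934808 -0.23847779  0.25057298]
```

View pics/w1v.png

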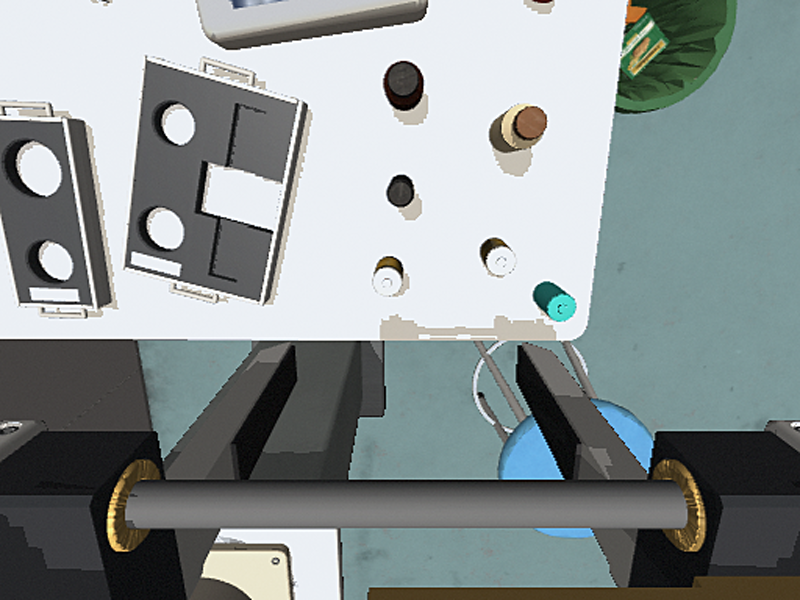

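>>> step_arm(moves=[{"translation":[0,0.04,0],"turn":[0,0,0],"grip":100},{"translation":[0.02,0.08,0],"turn":[0,0,0],"grip":100},{"translation":[0.03,0.12,0],"turn":[0,0,0],"grip":100},{"translation":[0.04,0.16,0],"turn":[0,0,0],"grip":100},{"translation":[0.05,0.2,0],"turn":[0,0,0],"grip":100},{"translation":[0.05,0.24,0],"turn":[0,0,0],"grip":100},{"translation":[0.05,0.26,0],"turn":[0,0,0],"grip":100},{"translation":[0.05,0.26,0],"turn":[0,0,0],"grip":60},{"translation":[0.05,0.26,0],"turn":[0,0,0],"grip":40},{"translation":[0.05,0.26,0],"turn":[0,0,0],"grip":40}])

```text
clock: 3.05
ee_pos: [0.4988, 0.0174, 0.2505]
eef_rot: [0.001, 1.0, -0.002, 0.0]
contact_force: [0.4, 0.2, -0.0]
opening: 0.0732
```

```bash
python3 -c "
from h import *
print(env.observe()['ee_pos'],env.observe()['opening']);wsave('w2')"
```

```text
[0.49877986 0.01742757 0.25050014] 0.07323949077079128
```

View pics/w2v.png

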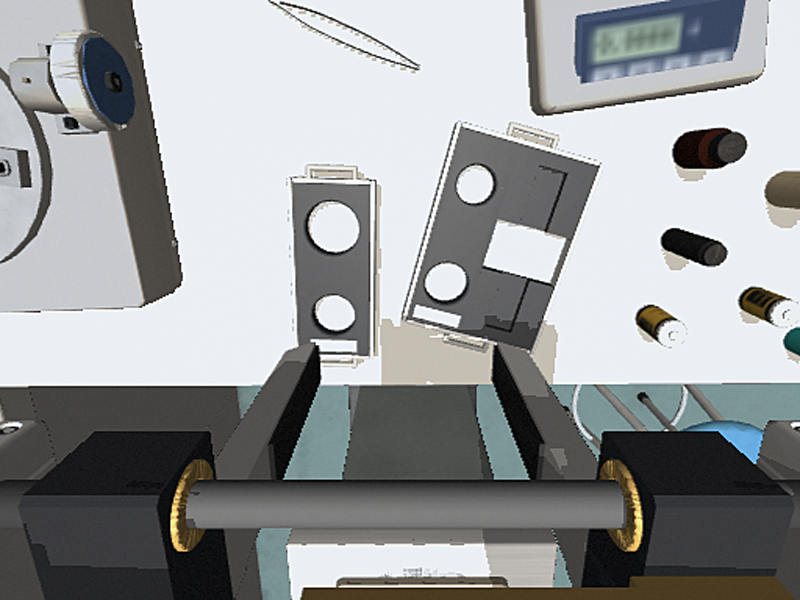

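w1 shows the stock: pot cap (404,78), tube (400,189), cells (386,283) and (501,261), decoy (561,307), bottle cap (530,123). w2 shows both trays: sampling rim corners (458,122), (601,160), (402,322), and cleaning rim corners (290,178), (376,180). The tweezers end at (419,67), and their far end is at the picture's edge.

```bash
python3 - <<'E'
from h import *
from scipy.optimize import least_squares
s=.64; W={'w1':ld('w1'),'w2':ld('w2')}
obs={'S':[('w2',458,122,66,-92),('w2',601,160,-66,-92),('w2',402,322,66,92),('w1',147,57,66,-92),('w1',307,100,-66,-92),('w1',124,269,66,92),('w1',265,305,-66,92)],
'C':[('w2',290,178,38,-84),('w2',376,180,-38,-84),('w2',374,355,-38,84),('w1',85,118,-38,-84),('w1',107,306,-38,84),('w1',20,308,38,84)]}
pk={'S':{'cell':(35,46),'tube':(35,-46),'groove':(-25,0)},'C':{'cell':(0,41),'pot':(0,-41)}}
for k,o in obs.items():
    def w(p,x,y,z=.024):
        c,q=np.cos(p[2]),np.sin(p[2]); return np.array([p[0]+(c*x-q*y)/1e3,p[1]+(q*x+c*y)/1e3,z])
    f=lambda p:np.concatenate([(proj('',w(p,a,b),W[i])-np.array([u,v])*s) for i,u,v,a,b in o])
    r=least_squares(f,[.5,0,1.6],x_scale=[.01,.01,.1],loss='soft_l1')
    print(k,r.x.round(4),'yaw deg',np.degrees(r.x[2]).round(2),f(r.x).round(1))
    for n,(a,b) in pk[k].items(): print('  ',n,w(r.x,a,b)[:2].round(4))
for n,i,u,v,z in[('cellA','w1',386,283,.048),('cellB','w1',501,261,.048),('tube','w1',401,187,.066),('pot','w1',404,77,.058),('bottle','w1',530,123,.098),
 ('cellA','w2',674,332,.048),('cellB','w2',785,315,.048),('tube','w2',714,251,.066),('pot','w2',733,146,.058),('tw2','w2',419,67,.004),('tw1','w2',270,1,.004)]:
    print(n,i,ray('',u*s,v*s,z,W[i]).round(4))
E
```

```text
S [ 0.5061 -0.0679  1.3137] yaw deg 75.27 [ 0.5 -0.8  4.1  1.3  1.1  0.3 -2.7 -1.8 -1.4  0.  -0.9  0.9  0.5  0.6]
   cell [ 0.4705 -0.0224]
   tube [ 0.5595 -0.0458]
   groove [ 0.4997 -0.0921]
C [0.4814 0.0804 1.5457] yaw deg 88.56 [-0.  -0.1  1.5 -0.1  2.4  2.5 -9.5 -0.6 -3.   2.1  0.3 -0.6]
   cell [0.4404 0.0815]
   pot [0.5224 0.0794]
cellA w1 [ 0.4293 -0.2216  0.048 ]
cellB w1 [ 0.4491 -0.3198  0.048 ]
tube w1 [ 0.5113 -0.2347  0.066 ]
pot w1 [ 0.5906 -0.2368  0.058 ]
bottle w1 [ 0.556  -0.3229  0.098 ]
cellA w2 [ 0.4324 -0.2222  0.048 ]
cellB w2 [ 0.448  -0.3177  0.048 ]
tube w2 [ 0.5093 -0.2319  0.066 ]
pot w2 [ 0.5901 -0.2366  0.058 ]
tw2 w2 [0.6561 0.0052 0.004 ]
tw1 w2 [0.7055 0.1269 0.004 ]
```

>>> step_arm(moves=[{"translation":[0.04,0.01,-0.01],"turn":[0,0,8],"grip":40},{"translation":[0.08,0.02,-0.03],"turn":[0,0,16],"grip":40},{"translation":[0.11,0.03,-0.05],"turn":[0,0,24],"grip":40},{"translation":[0.14,0.04,-0.07],"turn":[0,0,32],"grip":40},{"translation":[0.16,0.05,-0.09],"turn":[0,0,40],"grip":40},{"translation":[0.18,0.049,-0.11],"turn":[0,0,48],"grip":40},{"translation":[0.182,0.049,-0.13],"turn":[0,0,56],"grip":40},{"translation":[0.182,0.049,-0.15],"turn":[0,0,64],"grip":40},{"translation":[0.182,0.049,-0.15],"turn":[0,0,67.9],"grip":40},{"translation":[0.182,0.049,-0.15],"turn":[0,0,67.9],"grip":40}])

```text
clock: 4.1
ee_pos: [0.6804, 0.0668, 0.0992]
eef_rot: [-0.0, 0.83, 0.558, -0.001]
contact_force: [-0.2, -0.3, -0.3]
opening: 0.0375
```

```bash
python3 -c "
from h import *
o=env.observe();print(o['joints'].round(2),o['ee_pos'],o['eef_rot'],o['opening']);wsave('w3')"
```

```text
[ 0.03  0.81 -0.31  1.5   0.29  0.88 -0.76] [0.68038639 0.06682895 0.09921227] [-2.15091056e-04  8.30154079e-01  5.57533084e-01 -1.00886107e-03] 0.03748613451556663
```

View pics/w3v.png

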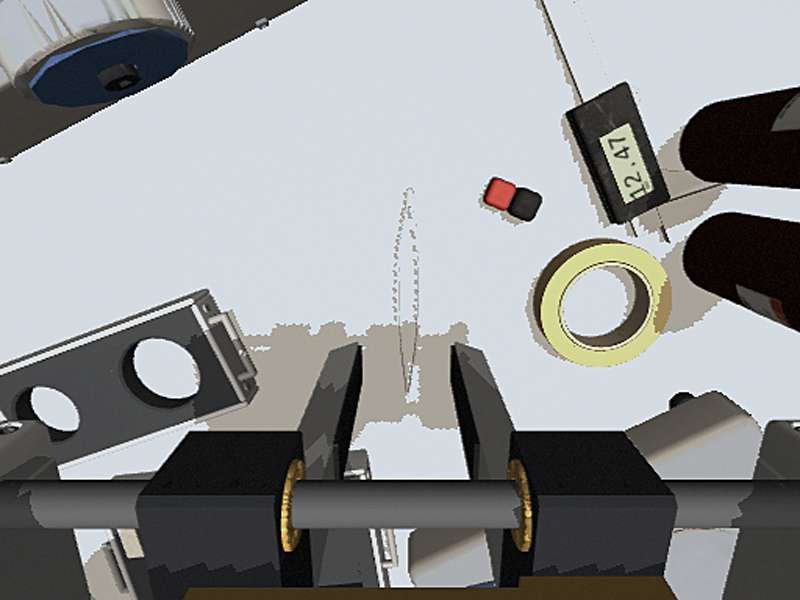

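w3: the tweezers run along column 408 from (409,187) to (408,397), parallel to and centred between the fingers.

```bash
python3 - <<'E'
from h import *
W=ld('w3');a=ray('',409*.64,187*.64,.004,W);b=ray('',408*.64,397*.64,.004,W)
print(a,b,(a+b)/2,np.linalg.norm(a-b),np.degrees(np.arctan2(*(a-b)[1::-1])))
E
```

```text
[0.70737068 0.12823612 0.004     ] [0.65496684 0.00109772 0.004     ] [0.68116876 0.06466692 0.004     ] 0.1375148533146384 67.59954677610118
```

>>> step_arm(moves=[{"translation":[0.0,-0.001,-0.04],"turn":[0,0,0],"grip":40},{"translation":[0.0,-0.001,-0.07],"turn":[0,0,0],"grip":40},{"translation":[0.0,-0.001,-0.085],"turn":[0,0,0],"grip":40},{"translation":[0.0,-0.001,-0.095],"turn":[0,0,0],"grip":40},{"translation":[0.0,-0.001,-0.095],"turn":[0,0,0],"grip":40},{"translation":[0.0,-0.001,-0.095],"turn":[0,0,0],"grip":0},{"translation":[0.0,-0.001,-0.095],"turn":[0,0,0],"grip":0},{"translation":[0.0,-0.001,-0.095],"turn":[0,0,0],"grip":0},{"translation":[0.0,-0.001,-0.095],"turn":[0,0,0],"grip":0},{"translation":[0.0,-0.001,-0.095],"turn":[0,0,0],"grip":0}])

```text
clock: 5.15
ee_pos: [0.6815, 0.0685, 0.0065]
eef_rot: [0.0, 0.829, 0.559, 0.001]
contact_force: [-0.2, -0.5, 4.4]
opening: 0.0116
```

>>> step_arm(moves=[{"translation":[0,0,0.03],"turn":[0,0,0],"grip":0},{"translation":[0,0,0.07],"turn":[0,0,0],"grip":0},{"translation":[-0.02,-0.02,0.11],"turn":[0,0,-8],"grip":0},{"translation":[-0.04,-0.04,0.12],"turn":[0,0,-16],"grip":0},{"translation":[-0.07,-0.06,0.12],"turn":[0,0,-24],"grip":0},{"translation":[-0.1,-0.08,0.12],"turn":[0,0,-32],"grip":0},{"translation":[-0.12,-0.1,0.12],"turn":[0,0,-40],"grip":0},{"translation":[-0.14,-0.12,0.12],"turn":[0,0,-48],"grip":0},{"translation":[-0.16,-0.14,0.12],"turn":[0,0,-56],"grip":0},{"translation":[-0.182,-0.16,0.12],"turn":[0,0,-64],"grip":0}])

```text
clock: 6.15
ee_pos: [0.4981, -0.0923, 0.1257]
eef_rot: [0.0, 1.0, 0.031, 0.0]
contact_force: [-0.6, -0.1, -0.5]
opening: 0.0114
```

>>> step_arm(moves=[{"translation":[0,0,0],"turn":[0,0,-8],"grip":0},{"translation":[0,0,0],"turn":[0,0,-16],"grip":0},{"translation":[0,0,0],"turn":[0,0,-18.6],"grip":0},{"translation":[0,0,0],"turn":[0,0,-18.6],"grip":0}])

```text
clock: 6.55
ee_pos: [0.4987, -0.0915, 0.1256]
eef_rot: [0.0, 0.992, -0.128, 0.0]
contact_force: [0.2, 1.0, -0.2]
opening: 0.0109
```

```bash
python3 -c "
from h import *
o=env.observe();print(o['joints'].round(2),o['ee_pos'],o['eef_rot'],o['opening']);wsave('w4')"
```

```text
[ 0.08  0.54  0.06  1.99 -0.06  0.61 -1.64] [ 0.49871794 -0.09151243  0.12557915] [ 7.88116370e-05  9.91820144e-01 -1.27643219e-01  6.14501497e-05] 0.010936593910387225
```

View pics/w4v.png

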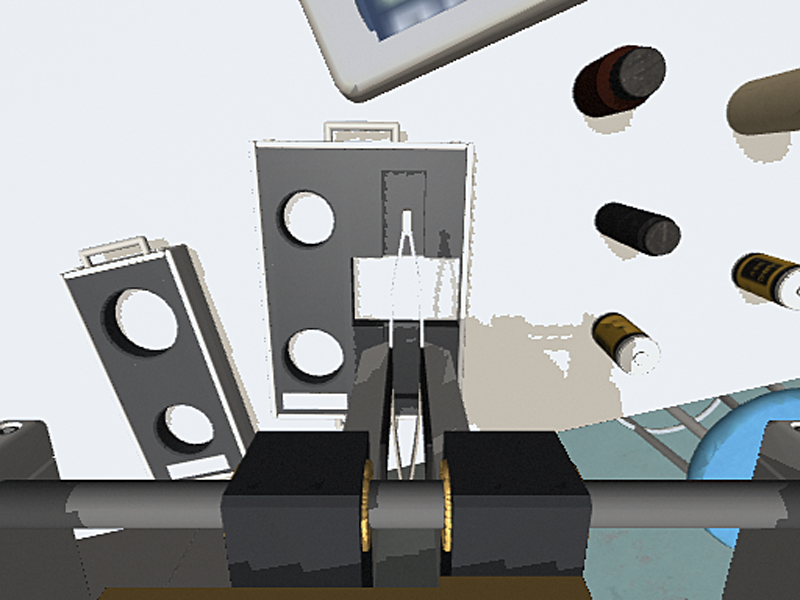

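w4: sampling rim corners (255,142), (470,145). Groove spans columns 382–426. Tube hole centre about (306,217), cell hole about (314,355). The held tweezers' tip at (407,212) is in line with the groove.

```bash
cat > fit.py <<'E'
from h import *
from scipy.optimize import least_squares
def w(p,x,y,z):
    c,q=np.cos(p[2]),np.sin(p[2]); return np.array([p[0]+(c*x-q*y)/1e3,p[1]+(q*x+c*y)/1e3,z/1e3])
def fit(o,W,p0):
    f=lambda p:np.concatenate([(proj('',w(p,a,b,z),W[i])-np.array([u,v])*.64) for i,u,v,a,b,z in o])
    r=least_squares(f,p0,x_scale=[.01,.01,.1],loss='soft_l1'); print(r.x.round(4),np.degrees(r.x[2]).round(2),f(r.x).round(1)); return r.x
E
python3 - <<'E'
from fit import *
W={k:ld(k) for k in('w1','w2','w3','w4')}
p=fit([('w4',255,142,66,-92,24),('w4',470,145,-66,-92,24),('w4',306,217,35,-46,22),('w4',314,355,35,46,22),('w4',383,171,-12,-76,22),('w4',426,171,-38,-76,22),
('w1',147,57,66,-92,24),('w1',307,100,-66,-92,24),('w1',124,269,66,92,24),('w1',265,305,-66,92,24),('w2',458,122,66,-92,24),('w2',601,160,-66,-92,24),('w2',402,322,66,92,24)],W,[.506,-.068,1.31])
for n,a,b in(('cell',35,46),('tube',35,-46),('gr',-25,0)):print(n,w(p,a,b,8))
p=fit([('w2',332,228,0,-41,22),('w2',332,313,0,41,22),('w2',290,178,38,-84,24),('w2',376,180,-38,-84,24),('w4',62,274,38,-84,24),('w4',187,246,-38,-84,24),('w4',141,321,0,-41,22)],W,[.481,.08,1.54])
for n,a,b in(('cell',0,41),('pot',0,-41)):print(n,w(p,a,b,8))
t=ray('',407*.64,211*.64,.13,W['w4']);print('tip',t, np.linalg.norm(t[:2]-[.4987,-.0915]),np.degrees(np.arctan2(t[1]+.0915,t[0]-.4987)))
E
```

```text
[ 0.5058 -0.0667  1.3107] 75.1 [-3.9 -0.5  3.3 -1.8  0.8  2.1  0.7  1.7  0.1 -0.6  0.4 -0.5 -3.4 -1.7
 -2.2  0.5 -1.9  0.9 -0.5  0.8 -0.2 -0.6  3.3  1.8  0.1  0.3]
cell [ 0.47031607 -0.02105343  0.008     ]
tube [ 0.55922285 -0.04470898  0.008     ]
gr [ 0.49934193 -0.09086388  0.008     ]
[0.4822 0.0834 1.5134] 86.71 [ 1.2 -0.2  0.7  1.  -0.2 -1.5  1.3  0.3 -1.8 -1.4 -8.5  1.5  0.8  0.9]
cell [0.44123833 0.0857497  0.008     ]
pot [0.52310316 0.08104346 0.008     ]
tip [ 0.56052452 -0.10821692  0.13      ] 0.06404472411592409 -15.13056439212847
```

>>> step_arm(moves=[{"translation":[0.001,0.0005,-0.04],"turn":[0,0,0],"grip":0},{"translation":[0.001,0.0005,-0.07],"turn":[0,0,0],"grip":0},{"translation":[0.001,0.0005,-0.085],"turn":[0,0,0],"grip":0},{"translation":[0.001,0.0005,-0.095],"turn":[0,0,0],"grip":0},{"translation":[0.001,0.0005,-0.103],"turn":[0,0,0],"grip":0},{"translation":[0.001,0.0005,-0.103],"turn":[0,0,0],"grip":0}])

```text
clock: 7.2
ee_pos: [0.4996, -0.0911, 0.022]
eef_rot: [-0.0, 0.992, -0.128, -0.0]
contact_force: [0.2, 0.9, -0.5]
opening: 0.0112
```

>>> step_arm(moves=[{"translation":[0,0,0],"turn":[0,0,0],"grip":27},{"translation":[0,0,0],"turn":[0,0,0],"grip":27},{"translation":[0,0,0],"turn":[0,0,0],"grip":27},{"translation":[0,0,0.04],"turn":[0,0,0],"grip":27},{"translation":[0,0,0.09],"turn":[0,0,0],"grip":40},{"translation":[0,-0.03,0.13],"turn":[0,0,0],"grip":70},{"translation":[0,-0.03,0.13],"turn":[0,0,0],"grip":70},{"translation":[0,-0.03,0.13],"turn":[0,0,0],"grip":70}])

```text
clock: 8.0
ee_pos: [0.5002, -0.1217, 0.1536]
eef_rot: [0.0, 0.992, -0.128, 0.001]
contact_force: [-0.1, 0.6, 0.3]
opening: 0.0537
```

```bash
python3 -c "
from h import *
o=env.observe();print(o['joints'].round(2),o['ee_pos'],o['eef_rot'],o['opening']);wsave('w5')"
```

```text
[ 0.14  0.51  0.06  1.95 -0.05  0.68 -1.59] [ 0.50019828 -0.12174639  0.15363533] [ 5.55921159e-05  9.91710052e-01 -1.28488403e-01  1.37862712e-03] 0.05374425573039194
```

View pics/w5v.png

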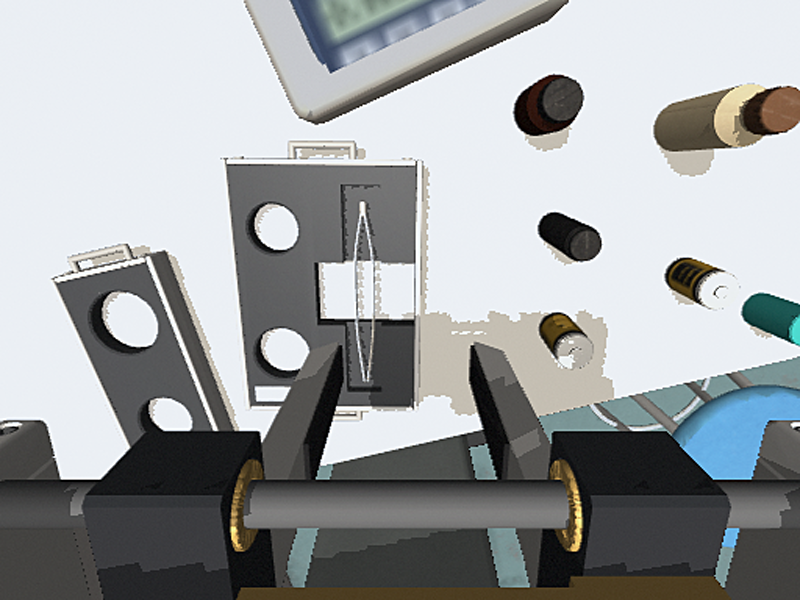

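w5: the tweezers lie in the groove along column 365, rows 203–383, centred in it. Next is the tube.

>>> step_arm(moves=[{"translation":[0.005,-0.05,0],"turn":[0,0,0],"grip":60},{"translation":[0.01,-0.1,-0.01],"turn":[0,0,0],"grip":60},{"translation":[0.01,-0.112,-0.04],"turn":[0,0,0],"grip":60},{"translation":[0.01,-0.112,-0.08],"turn":[0,0,0],"grip":60},{"translation":[0.01,-0.112,-0.11],"turn":[0,0,0],"grip":60},{"translation":[0.01,-0.112,-0.124],"turn":[0,0,0],"grip":60},{"translation":[0.01,-0.112,-0.124],"turn":[0,0,0],"grip":60},{"translation":[0.01,-0.112,-0.124],"turn":[0,0,0],"grip":10},{"translation":[0.01,-0.112,-0.124],"turn":[0,0,0],"grip":10},{"translation":[0.01,-0.112,-0.124],"turn":[0,0,0],"grip":10}])

```text
clock: 9.05
ee_pos: [0.5108, -0.2334, 0.0299]
eef_rot: [0.0, 0.992, -0.128, 0.001]
contact_force: [-0.2, -0.2, 0.6]
opening: 0.0358
```

>>> step_arm(moves=[{"translation":[0,0,0],"turn":[0,0,0],"grip":10},{"translation":[0,0,0],"turn":[0,0,0],"grip":10},{"translation":[0,0,0],"turn":[0,0,0],"grip":10}])

```text
clock: 9.35
ee_pos: [0.5103, -0.2333, 0.0292]
eef_rot: [0.0, 0.992, -0.128, 0.001]
contact_force: [-0.1, 0.2, 6.1]
opening: 0.0208
```

>>> step_arm(moves=[{"translation":[0,0,0.04],"turn":[0,0,0],"grip":0},{"translation":[0,0.01,0.08],"turn":[0,0,0],"grip":0},{"translation":[0.01,0.05,0.09],"turn":[0,0,0],"grip":0},{"translation":[0.02,0.095,0.09],"turn":[0,0,0],"grip":0},{"translation":[0.035,0.14,0.09],"turn":[0,0,0],"grip":0},{"translation":[0.045,0.175,0.09],"turn":[0,0,0],"grip":0},{"translation":[0.049,0.1885,0.09],"turn":[0,0,0],"grip":0},{"translation":[0.049,0.1885,0.09],"turn":[0,0,0],"grip":0},{"translation":[0.049,0.1885,0.09],"turn":[0,0,0],"grip":0}])

```text
clock: 10.25
ee_pos: [0.5581, -0.0468, 0.1183]
eef_rot: [0.001, 0.992, -0.129, -0.0]
contact_force: [-0.7, -0.0, -1.1]
opening: 0.021
```

```bash
python3 -c "
from h import *
o=env.observe();print(o['ee_pos'],o['opening']);wsave('w6')"
```

```text
[ 0.55805263 -0.04684138  0.11831616] 0.020995560075200516
```

View pics/w6v.png

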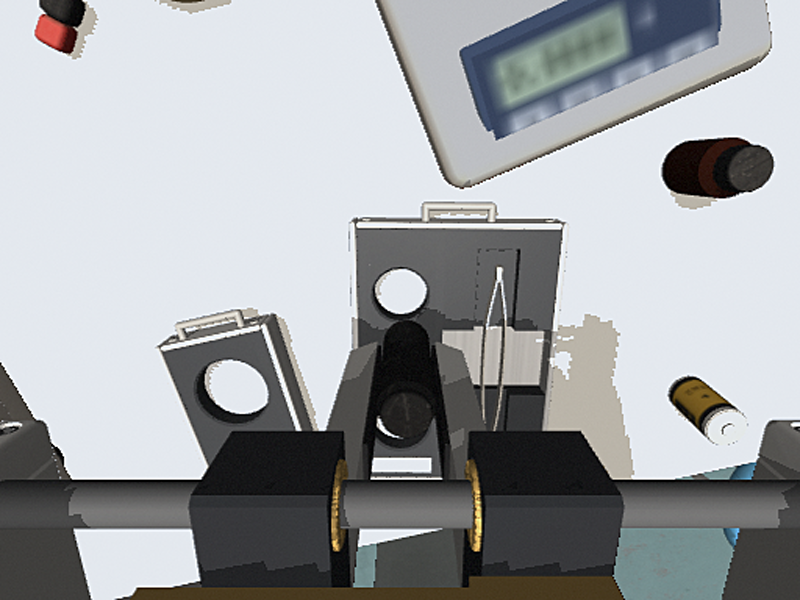

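```bash
python3 -c "
from h import *
W=ld('w6')
for u,v,z in((401,292,.022),(406,408,.155),(235,391,.022),(727,428,.048),(749,167,.058)):print(ray('',u*.64,v*.64,z,W).round(4))"
```

```text
[ 0.5614 -0.0449  0.022 ]
[ 0.557  -0.0466  0.155 ]
[0.5231 0.0806 0.022 ]
[ 0.4311 -0.2211  0.048 ]
[ 0.5901 -0.2351  0.058 ]
```

>>> step_arm(moves=[{"translation":[0.0025,0.002,-0.03],"turn":[0,0,0],"grip":0},{"translation":[0.0025,0.002,-0.055],"turn":[0,0,0],"grip":0},{"translation":[0.0025,0.002,-0.068],"turn":[0,0,0],"grip":0},{"translation":[0.0025,0.002,-0.076],"turn":[0,0,0],"grip":0},{"translation":[0.0025,0.002,-0.08],"turn":[0,0,0],"grip":0},{"translation":[0.0025,0.002,-0.08],"turn":[0,0,0],"grip":0}])

```text
clock: 10.9
ee_pos: [0.5614, -0.0432, 0.0386]
eef_rot: [0.0, 0.992, -0.128, 0.0]
contact_force: [0.6, 0.0, -1.0]
opening: 0.0213
```

>>> step_arm(moves=[{"translation":[0,0,-0.001],"turn":[0,0,0],"grip":50},{"translation":[0,0,-0.001],"turn":[0,0,0],"grip":50},{"translation":[0,0,-0.001],"turn":[0,0,0],"grip":50},{"translation":[0,0,0],"turn":[0,0,0],"grip":55},{"translation":[0,0,0.04],"turn":[0,0,0],"grip":55},{"translation":[0,0,0.08],"turn":[0,0,0],"grip":55},{"translation":[0,0,0.11],"turn":[0,0,0],"grip":60},{"translation":[-0.03,-0.035,0.11],"turn":[0,0,0],"grip":60},{"translation":[-0.06,-0.07,0.11],"turn":[0,0,0],"grip":60},{"translation":[-0.09,-0.11,0.11],"turn":[0,0,0],"grip":60}])

```text
clock: 11.9
ee_pos: [0.4706, -0.1528, 0.1491]
eef_rot: [-0.0, 0.992, -0.126, 0.001]
contact_force: [0.5, -0.9, 0.8]
opening: 0.0567
```

>>> step_arm(moves=[{"translation":[-0.025,-0.04,0],"turn":[0,0,0],"grip":60},{"translation":[-0.04,-0.068,-0.02],"turn":[0,0,0],"grip":60},{"translation":[-0.04,-0.068,-0.06],"turn":[0,0,0],"grip":60},{"translation":[-0.04,-0.068,-0.1],"turn":[0,0,0],"grip":60},{"translation":[-0.04,-0.068,-0.12],"turn":[0,0,0],"grip":60},{"translation":[-0.04,-0.068,-0.129],"turn":[0,0,0],"grip":60},{"translation":[-0.04,-0.068,-0.129],"turn":[0,0,0],"grip":60},{"translation":[-0.04,-0.068,-0.129],"turn":[0,0,0],"grip":10},{"translation":[-0.04,-0.068,-0.129],"turn":[0,0,0],"grip":10},{"translation":[-0.04,-0.068,-0.129],"turn":[0,0,0],"grip":10}])

```text
clock: 12.9
ee_pos: [0.4321, -0.2209, 0.0206]
eef_rot: [0.0, 0.992, -0.128, 0.001]
contact_force: [0.7, -0.0, -0.5]
opening: 0.0357
```

>>> step_arm(moves=[{"translation":[0,0,0],"turn":[0,0,0],"grip":10},{"translation":[0,0,0],"turn":[0,0,0],"grip":10},{"translation":[0,0,0],"turn":[0,0,0],"grip":10}])

```text
clock: 13.2
ee_pos: [0.4318, -0.2208, 0.0201]
eef_rot: [0.0, 0.992, -0.128, 0.001]
contact_force: [-0.3, 0.6, 6.6]
opening: 0.0249
```

>>> step_arm(moves=[{"translation":[0,0,0.04],"turn":[0,0,0],"grip":0},{"translation":[0,0.01,0.08],"turn":[0,0,0],"grip":0},{"translation":[0.01,0.05,0.1],"turn":[0,0,0],"grip":0},{"translation":[0.02,0.095,0.1],"turn":[0,0,0],"grip":0},{"translation":[0.03,0.14,0.1],"turn":[0,0,0],"grip":0},{"translation":[0.038,0.18,0.1],"turn":[0,0,0],"grip":0},{"translation":[0.0385,0.2,0.1],"turn":[0,0,0],"grip":0},{"translation":[0.0385,0.2,0.1],"turn":[0,0,0],"grip":0},{"translation":[0.0385,0.2,0.1],"turn":[0,0,0],"grip":0}])

```text
clock: 14.1
ee_pos: [0.4694, -0.0209, 0.1194]
eef_rot: [0.0, 0.992, -0.127, -0.0]
contact_force: [0.0, -0.7, -0.5]
opening: 0.0253
```

```bash
python3 -c "
from h import *
o=env.observe();print(o['ee_pos'],o['opening']);wsave('w7')"
```

```text
[ 0.46942339 -0.02090263  0.11941636] 0.025286709573371
```

View pics/w7v.png

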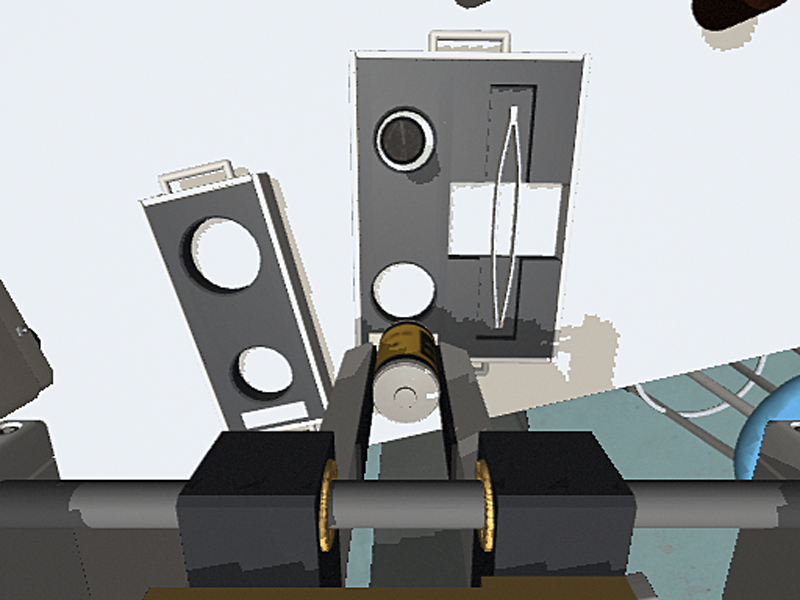

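w7: the tube stands centred in its pocket at (404,139). The empty cell pocket is at (404,291), and the held cell's top is at (406,392).

```bash
python3 -c "
from h import *
W=ld('w7')
for u,v,z in((404,291,.022),(406,391,.147),(404,137,.074),(221,254,.022),(263,372,.022)):print(ray('',u*.64,v*.64,z,W).round(4))"
```

```text
[ 0.4727 -0.0207  0.022 ]
[ 0.47   -0.0211  0.147 ]
[ 0.5594 -0.0436  0.074 ]
[0.5241 0.0822 0.022 ]
[0.4422 0.0842 0.022 ]
```

>>> step_arm(moves=[{"translation":[0.0015,0,-0.04],"turn":[0,0,0],"grip":0},{"translation":[0.0015,0,-0.065],"turn":[0,0,0],"grip":0},{"translation":[0.0015,0,-0.08],"turn":[0,0,0],"grip":0},{"translation":[0.0015,0,-0.087],"turn":[0,0,0],"grip":0},{"translation":[0.0015,0,-0.0905],"turn":[0,0,0],"grip":0},{"translation":[0.0015,0,-0.0905],"turn":[0,0,0],"grip":0}])

```text
clock: 14.75
ee_pos: [0.4714, -0.0214, 0.0291]
eef_rot: [0.0, 0.992, -0.128, 0.0]
contact_force: [0.0, 0.0, -0.2]
opening: 0.0253
```

>>> step_arm(moves=[{"translation":[0,0,0],"turn":[0,0,0],"grip":50},{"translation":[0,0,0],"turn":[0,0,0],"grip":50},{"translation":[0,0,0],"turn":[0,0,0],"grip":50},{"translation":[0,0,0],"turn":[0,0,0],"grip":55},{"translation":[0,0,0.04],"turn":[0,0,0],"grip":55},{"translation":[0,0,0.08],"turn":[0,0,0],"grip":55},{"translation":[0,0,0.12],"turn":[0,0,0],"grip":55},{"translation":[0,-0.045,0.13],"turn":[0,0,0],"grip":55},{"translation":[-0.005,-0.09,0.13],"turn":[0,0,0],"grip":55},{"translation":[-0.01,-0.135,0.13],"turn":[0,0,0],"grip":55}])

```text
clock: 15.75
ee_pos: [0.4617, -0.1567, 0.16]
eef_rot: [0.0, 0.992, -0.127, 0.001]
contact_force: [0.1, -0.1, -0.7]
opening: 0.0519
```

>>> step_arm(moves=[{"translation":[-0.004,-0.045,0],"turn":[0,0,0],"grip":55},{"translation":[-0.008,-0.09,0],"turn":[0,0,0],"grip":55},{"translation":[-0.012,-0.135,0],"turn":[0,0,0],"grip":55},{"translation":[-0.013,-0.162,-0.02],"turn":[0,0,0],"grip":55},{"translation":[-0.013,-0.162,-0.04],"turn":[0,0,0],"grip":55},{"translation":[-0.013,-0.162,-0.08],"turn":[0,0,0],"grip":55},{"translation":[-0.013,-0.162,-0.11],"turn":[0,0,0],"grip":55},{"translation":[-0.013,-0.162,-0.13],"turn":[0,0,0],"grip":55},{"translation":[-0.013,-0.162,-0.14],"turn":[0,0,0],"grip":55},{"translation":[-0.013,-0.162,-0.14],"turn":[0,0,0],"grip":55}])

```text
clock: 16.75
ee_pos: [0.4475, -0.3171, 0.018]
eef_rot: [-0.0, 0.992, -0.128, -0.001]
contact_force: [0.2, 0.6, -0.6]
opening: 0.0521
```

>>> step_arm(moves=[{"translation":[0,0,0],"turn":[0,0,0],"grip":10},{"translation":[0,0,0],"turn":[0,0,0],"grip":10},{"translation":[0,0,0],"turn":[0,0,0],"grip":10},{"translation":[0,0,0],"turn":[0,0,0],"grip":10},{"translation":[0,0,0],"turn":[0,0,0],"grip":10}])

```text
clock: 17.25
ee_pos: [0.4489, -0.3181, 0.0199]
eef_rot: [0.0, 0.992, -0.128, 0.001]
contact_force: [-0.0, 0.7, 6.7]
opening: 0.0252
```

>>> step_arm(moves=[{"translation":[0,0,0.045],"turn":[0,0,0],"grip":0},{"translation":[0,0,0.09],"turn":[0,0,0],"grip":0},{"translation":[0,0.03,0.11],"turn":[0,0,0],"grip":0},{"translation":[0,0.075,0.11],"turn":[0,0,0],"grip":0},{"translation":[0,0.12,0.11],"turn":[0,0,0],"grip":0},{"translation":[0,0.165,0.11],"turn":[0,0,0],"grip":0},{"translation":[0,0.21,0.11],"turn":[0,0,0],"grip":0},{"translation":[-0.003,0.255,0.11],"turn":[0,0,0],"grip":0},{"translation":[-0.005,0.3,0.11],"turn":[0,0,0],"grip":0},{"translation":[-0.007,0.345,0.11],"turn":[0,0,0],"grip":0}])

```text
clock: 18.25
ee_pos: [0.4407, 0.0291, 0.1291]
eef_rot: [-0.0, 0.992, -0.128, 0.0]
contact_force: [0.6, 0.2, 0.4]
opening: 0.0252
```

>>> step_arm(moves=[{"translation":[0,0.04,0],"turn":[0,0,0],"grip":0},{"translation":[0,0.058,0],"turn":[0,0,0],"grip":0},{"translation":[0,0.058,0],"turn":[0,0,0],"grip":0},{"translation":[0,0.058,0],"turn":[0,0,0],"grip":0}])

```text
clock: 18.65
ee_pos: [0.441, 0.0848, 0.129]
eef_rot: [0.0, 0.992, -0.128, -0.0]
contact_force: [-0.7, -0.1, -0.5]
opening: 0.0253
```

```bash
python3 -c "
from h import *
o=env.observe();print(o['ee_pos'],o['opening'],o['joints'].round(2));wsave('w8')"
```

```text
[0.44104026 0.08482093 0.12897101] 0.025258571086617235 [-0.37  0.48  0.17  2.14 -0.15  0.53 -1.92]
```

View pics/w8v.png

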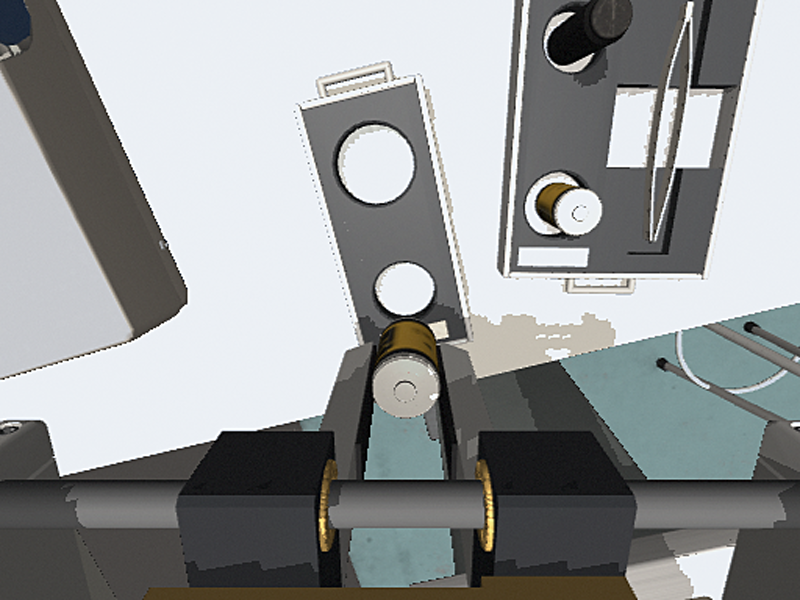

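w8: the sampling cell stands in its pocket at (550,204). The cleaning pockets are at (376,164) for the pot and (404,289) for the cell, and the held cell's top is at (406,386).

```bash
python3 -c "
from h import *
W=ld('w8')
for u,v,z in((404,289,.022),(406,386,.157),(579,212,.056),(608,16,.074),(376,164,.022)):print(ray('',u*.64,v*.64,z,W).round(4))"
```

```text
[0.4429 0.0854 0.022 ]
[0.4438 0.084  0.157 ]
[ 0.4703 -0.0209  0.056 ]
[ 0.5581 -0.0407  0.074 ]
[0.5229 0.0818 0.022 ]
```

>>> step_arm(moves=[{"translation":[0,0.001,-0.045],"turn":[0,0,0],"grip":0},{"translation":[0,0.001,-0.075],"turn":[0,0,0],"grip":0},{"translation":[0,0.001,-0.09],"turn":[0,0,0],"grip":0},{"translation":[0,0.001,-0.097],"turn":[0,0,0],"grip":0},{"translation":[0,0.001,-0.1],"turn":[0,0,0],"grip":0},{"translation":[0,0.001,-0.1],"turn":[0,0,0],"grip":0}])

```text
clock: 19.3
ee_pos: [0.4416, 0.0856, 0.0293]
eef_rot: [0.0, 0.992, -0.128, 0.0]
contact_force: [-0.1, -0.0, -0.0]
opening: 0.0253
```

>>> step_arm(moves=[{"translation":[0,0,0],"turn":[0,0,0],"grip":50},{"translation":[0,0,0],"turn":[0,0,0],"grip":50},{"translation":[0,0,0],"turn":[0,0,0],"grip":50},{"translation":[0,0,0],"turn":[0,0,0],"grip":55},{"translation":[0,0,0.045],"turn":[0,0,0],"grip":55},{"translation":[0,0,0.09],"turn":[0,0,0],"grip":60},{"translation":[0,0,0.13],"turn":[0,0,0],"grip":60},{"translation":[0.02,-0.04,0.13],"turn":[0,0,0],"grip":65},{"translation":[0.04,-0.08,0.13],"turn":[0,0,0],"grip":65},{"translation":[0.06,-0.12,0.13],"turn":[0,0,0],"grip":65}])

```text
clock: 20.3
ee_pos: [0.5021, -0.0343, 0.1598]
eef_rot: [-0.0, 0.992, -0.127, 0.001]
contact_force: [0.1, 0.6, -0.1]
opening: 0.0611
```

>>> step_arm(moves=[{"translation":[0.02,-0.04,0],"turn":[0,0,0],"grip":65},{"translation":[0.04,-0.08,0],"turn":[0,0,0],"grip":65},{"translation":[0.06,-0.12,0],"turn":[0,0,0],"grip":65},{"translation":[0.075,-0.16,0],"turn":[0,0,0],"grip":65},{"translation":[0.088,-0.195,0],"turn":[0,0,0],"grip":65},{"translation":[0.088,-0.201,-0.03],"turn":[0,0,0],"grip":65},{"translation":[0.088,-0.201,-0.07],"turn":[0,0,0],"grip":65},{"translation":[0.088,-0.201,-0.11],"turn":[0,0,0],"grip":65},{"translation":[0.088,-0.201,-0.132],"turn":[0,0,0],"grip":65},{"translation":[0.088,-0.201,-0.14],"turn":[0,0,0],"grip":65}])

```text
clock: 21.3
ee_pos: [0.5872, -0.2336, 0.0162]
eef_rot: [-0.001, 0.992, -0.128, -0.002]
contact_force: [0.7, 0.4, -0.8]
opening: 0.061
```

>>> step_arm(moves=[{"translation":[0,0,0],"turn":[0,0,0],"grip":65},{"translation":[0,0,0],"turn":[0,0,0],"grip":10},{"translation":[0,0,0],"turn":[0,0,0],"grip":10},{"translation":[0,0,0],"turn":[0,0,0],"grip":10},{"translation":[0,0,0],"turn":[0,0,0],"grip":10},{"translation":[0,0,0],"turn":[0,0,0],"grip":10}])

```text
clock: 21.9
ee_pos: [0.5898, -0.235, 0.0199]
eef_rot: [0.0, 0.992, -0.128, 0.001]
contact_force: [-1.0, -0.2, 3.6]
opening: 0.0308
```

>>> step_arm(moves=[{"translation":[0,0,0.045],"turn":[0,0,0],"grip":0},{"translation":[0,0,0.09],"turn":[0,0,0],"grip":0},{"translation":[0,0.02,0.12],"turn":[0,0,0],"grip":0},{"translation":[-0.01,0.06,0.125],"turn":[0,0,0],"grip":0},{"translation":[-0.02,0.105,0.125],"turn":[0,0,0],"grip":0},{"translation":[-0.03,0.15,0.125],"turn":[0,0,0],"grip":0},{"translation":[-0.04,0.195,0.125],"turn":[0,0,0],"grip":0},{"translation":[-0.05,0.24,0.125],"turn":[0,0,0],"grip":0},{"translation":[-0.06,0.28,0.12],"turn":[0,0,0],"grip":0},{"translation":[-0.067,0.315,0.11],"turn":[0,0,0],"grip":0}])

```text
clock: 22.9
ee_pos: [0.5218, 0.083, 0.1295]
eef_rot: [-0.001, 0.992, -0.127, 0.001]
contact_force: [-0.2, 1.1, -1.0]
opening: 0.0308
```

>>> step_arm(moves=[{"translation":[0,0.002,-0.01],"turn":[0,0,0],"grip":0},{"translation":[0,0.002,-0.01],"turn":[0,0,0],"grip":0},{"translation":[0,0.002,-0.01],"turn":[0,0,0],"grip":0}])

```text
clock: 23.2
ee_pos: [0.5225, 0.0808, 0.119]
eef_rot: [0.001, 0.992, -0.129, 0.0]
contact_force: [0.9, 0.0, -0.3]
opening: 0.0305
```

```bash
python3 -c "
from h import *
o=env.observe();print(o['ee_pos'],o['opening'],o['joints'].round(2));wsave('w9')"
```

```text
[0.52249244 0.08082572 0.11903064] 0.03052558242955711 [-0.34  0.59  0.2   1.95 -0.18  0.63 -1.86]
```

View pics/w9v.png

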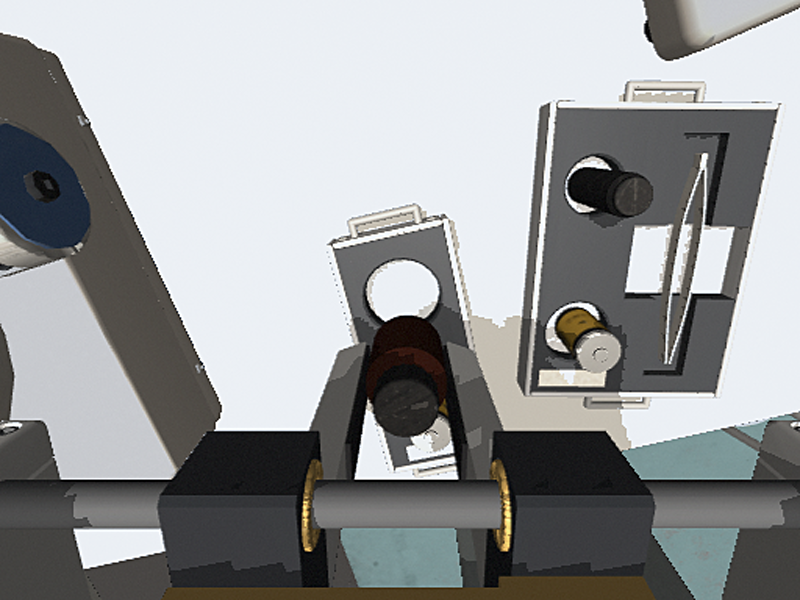

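w9: the held pot's cap is at (406,400), and the pot pocket's centre at (402,291) matches the earlier good placements.

>>> step_arm(moves=[{"translation":[0.001,0.001,-0.045],"turn":[0,0,0],"grip":0},{"translation":[0.001,0.001,-0.07],"turn":[0,0,0],"grip":0},{"translation":[0.001,0.001,-0.082],"turn":[0,0,0],"grip":0},{"translation":[0.001,0.001,-0.088],"turn":[0,0,0],"grip":0},{"translation":[0.001,0.001,-0.0905],"turn":[0,0,0],"grip":0},{"translation":[0.001,0.001,-0.0905],"turn":[0,0,0],"grip":0}])

```text
clock: 23.85
ee_pos: [0.5241, 0.0831, 0.0292]
eef_rot: [-0.0, 0.992, -0.128, 0.001]
contact_force: [-0.5, 0.5, -1.4]
opening: 0.0308
```

>>> step_arm(moves=[{"translation":[0,0,0],"turn":[0,0,0],"grip":60},{"translation":[0,0,0],"turn":[0,0,0],"grip":60},{"translation":[0,0,0],"turn":[0,0,0],"grip":60},{"translation":[0,0,0],"turn":[0,0,0],"grip":60},{"translation":[0,0,0.045],"turn":[0,0,0],"grip":60},{"translation":[0,0,0.09],"turn":[0,0,0],"grip":60},{"translation":[0,0,0.14],"turn":[0,0,0],"grip":60},{"translation":[-0.02,-0.03,0.18],"turn":[0,0,0],"grip":60},{"translation":[-0.05,-0.06,0.2],"turn":[0,0,0],"grip":60},{"translation":[-0.08,-0.06,0.2],"turn":[0,0,0],"grip":60}])

```text
clock: 24.85
ee_pos: [0.4444, 0.0193, 0.2316]
eef_rot: [0.0, 0.991, -0.131, 0.004]
contact_force: [0.2, 0.2, 0.1]
opening: 0.0565
```

>>> step_arm(moves=[{"translation":[0,0,0],"turn":[0,0,0],"grip":60},{"translation":[0,0,0],"turn":[0,0,0],"grip":60},{"translation":[0,0,0],"turn":[0,0,0],"grip":60}])

```text
clock: 25.15
ee_pos: [0.4442, 0.0239, 0.2284]
eef_rot: [-0.0, 0.992, -0.127, 0.0]
contact_force: [-0.0, -0.0, -0.6]
opening: 0.0561
```

```bash
python3 -c "
from h import *
o=env.observe();print(o['ee_pos'],o['opening'],o['joints'].round(2));wsave('w10')"
```

```text
[0.4441922  0.02386865 0.228438  ] 0.056075320662306805 [-0.32  0.31  0.26  2.04 -0.11  0.8  -1.82]
```

View pics/w10v.png

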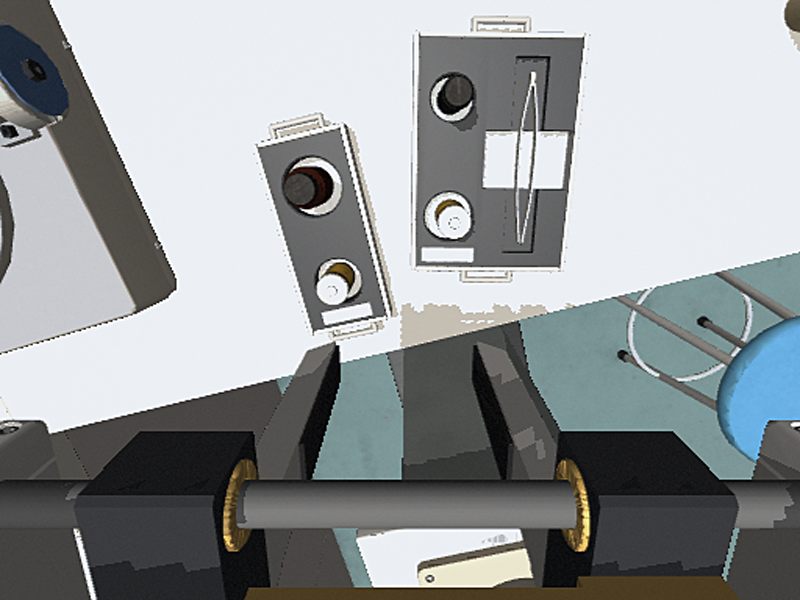

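w10 shows everything in its pocket: pot cap (300,187), cleaning cell top (333,291), tube top (458,93), sampling cell top (454,222), and the tweezers along (526,160). I'll check these numerically, along with the bottle.

```bash
python3 - <<'E'
from fit import *
W={'w10':ld('w10')}
S=fit([('w10',416,33,66,-92,24),('w10',588,36,-66,-92,24),('w10',413,269,66,92,24),('w10',561,269,-66,92,24)],W,[.506,-.067,1.31])
C=fit([('w10',258,145,38,-84,24),('w10',343,124,-38,-84,24),('w10',313,331,38,84,24),('w10',393,318,-38,84,24)],W,[.482,.083,1.51])
def loc(p,u,v,z):
    X=ray('',u*.64,v*.64,z/1e3,W['w10'])[:2]-p[:2]; c,s=np.cos(p[2]),np.sin(p[2]); return (np.array([c*X[0]+s*X[1],-s*X[0]+c*X[1]])*1e3).round(1)
print('tube',loc(S,459,92,74),'cellS',loc(S,454,222,56),'tw ends',loc(S,533,72,20),loc(S,520,244,20))
print('pot',loc(C,300,187,66),'cellC',loc(C,333,291,56))
save('top','top1')
for d in env.outline_of('top','cream_bottle')[:2]: print('bottle',d['conf'],d['rect'])
print(env.observe()['contact_force'])
E
```

```text
[ 0.5048 -0.0654  1.3011] 74.55 [-1.1 -0.7  1.5 -0.8 -1.9  1.5  1.3  2.8]
[0.4806 0.0825 1.5408] 88.28 [-3.1 -0.1  1.4 -1.2 -0.6  3.4  0.8  0.3]
tube [ 35.8 -44.5] cellS [33.4 45. ] tw ends [-26.4 -66.6] [-27.8  67.6]
pot [  1.2 -44.4] cellC [ 1.1 39.5]
bottle 0.77 [343.6, 175.3, 19.9, 20.8]
[-0.17332913  0.576838    0.35208324]
```

All are within tolerance, and the bottle's box in the top picture has not moved (343,177 → 344,175). Handing in.

```bash
python3 -c "
from rig import env
print(env.job_done())"
```

```text
the job is handed in; nothing more can be done
None
```

Both kits are made up and the job is handed in, at about 25 s of the 120 s allowed. The sampling tray holds a battery cell, the black tube and the tweezers; the cleaning tray holds the other cell and the brown pot. The hand-in gave no verdict.

The last wrist picture gave these positions in each tray's frame. Heights were assumed for this rather than measured, but each piece was lowered to about 1 mm above its floor before release.

| Item | Measured x, y (mm) | Pocket or groove centre (mm) |
|---|---|---|
| Sample tube | 35.8, −44.5 | 35, −46 |
| Cell, sampling tray | 33.4, 45.0 | 35, 46 |
| Tweezers (middle) | −27, 0.5 | −25, 0 |
| Solvent pot | 1.2, −44.4 | 0, −41 |
| Cell, cleaning tray | 1.1, 39.5 | 0, 41 |

- **Fit:** All are well inside the 9–10 mm limits. The tweezers lie parallel to the groove to about 0.01 rad.
- **Bottle and decoy:** The cream bottle's box in the top picture moved by no more than 2 pixels, about 4 mm, which is within detection noise. I never touched the turquoise look-alike.
- **Disagreements:** The cleaning tray's fitted angle varied between 86.7° and 88.6° from picture to picture, because some corner readings were poor. Pocket positions still agreed to about 3–4 mm. No check failed.

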